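# Pack the microscope objectives and screw the case shut

### The job

Put every microscope objective from the parts bin into the open well of the grey case, setting them down gently and leaving the rubber eyecups in the bin, then slide the cover fully shut over them. Take the driver, set it square and on axis in the cover's captive screw before the first turn, turn the screw clockwise until it is fully tight keeping the driver upright, and hang the driver back in its stand. Leave the bottle, cup and jar alone.

Things in the scene. Friction and masses are not known exactly. Their poses are not given: they have to be found in the camera images.
- case: grey transport case, fixed, 220 x 208 mm, rim 54 mm above the bench. Origin: centre of its underside; own x points from its near end to its far end, z up. Its open well spans x -80 to +12 mm, y -92 to +92 mm, floor at z 6 mm, rim at z 54 mm. Near end wall (x -110 to -80 mm) and far deck (x +12 to +110 mm) are solid to 54 mm; an aluminium cover slides between two rails (6 mm wide, 10 mm above the rim, along the y = +-101 mm sides, x -110 to +142 mm) along the case's x.
- cover (a joint): aluminium sliding cover, plate 130 x 192 x 6 mm, its underside 55 mm and its top 61 mm above the bench. Value in m: 0 = parked open over the far deck (start 0 to 0.008), grows as it slides towards the case's -x, 0.122 = fully closed at a hard stop. Slides stiffly (about 5 N) and stays where it is left. It strikes anything standing out above the rim.
- cover_grip (a point): point on the cover's upright black fin, to be pinched across its thickness: fin 12 mm thick (case x), 50 mm long (case y), from 61 to 91 mm above the bench; the point is in its middle, 85 mm above the bench. Moves with the cover; axes as the case.
- screw (a joint): captive steel screw in the cover, 50 mm from the fin's middle towards the case's -x; its axis is vertical. Value in rad: grows turning clockwise seen from above, starts at 0 to 0.3, 3.14 = fully tight at a hard stop. Friction about 0.08 N m, stays where it is left; sinks 1.2 mm per rad.
- screw_head (a point): centre of the top of the screw head, on its axis, 74.5 mm above the bench when loose, 70.7 mm when tight; z up along the screw axis. The head is four square steel lobes (23 mm across in all) with a cross recess between them: two slots 7.5 mm wide along this frame's x and y, 9 mm deep, open at the sides, flat-bottomed. The frame turns with the screw, so its x and y always lie along the slots (same every quarter turn).
- driver: screw driver, about 0.15 kg, 130 mm long, upright in its stand at the start. Origin: centre of its tip end; z along its axis to the handle. Cross tip: two blades along own x and y, each 20 mm across, 4.5 mm thick, 14 mm long; shaft 14 mm diameter up to z 60 mm; round flange 42 mm diameter, z 60 to 66 mm; black square handle 26 x 26 mm with faces square to own x and y (in line with the blades), z 66 to 130 mm.
- driver_tip (a point): centre of the driver's tip end (same point and axes as the driver).
- stand: fixed wooden driver stand, 54 x 54 mm, 70 mm high, with a square through hole 30 x 30 mm down its middle. Origin: centre of its underside, z up. The driver hangs in it by its flange on the top, its origin then 10 mm above the bench. Stand and bin may stand on either side.
- bin: fixed white parts bin, 134 (own x) x 196 (own y) x 20 mm high, 4 mm floor and walls, 2 x 3 compartments centred near x -32, +32 and y -63, 0, +63 mm. Origin: centre of its underside, z up.
- lens0: microscope objective: dark steel cylinder 30 mm diameter, 41 mm high, with a smaller brass nose on top (44 mm high in all), 0.09 kg; stands upright in the bin at the start. Origin: centre of its underside, z along its axis to the nose. Two to four of these are present; None if absent.
- lens1: microscope objective: dark steel cylinder 30 mm diameter, 41 mm high, with a smaller brass nose on top (44 mm high in all), 0.09 kg; stands upright in the bin at the start. Origin: centre of its underside, z along its axis to the nose. Two to four of these are present; None if absent.
- lens2: microscope objective: dark steel cylinder 30 mm diameter, 41 mm high, with a smaller brass nose on top (44 mm high in all), 0.09 kg; stands upright in the bin at the start. Origin: centre of its underside, z along its axis to the nose. Two to four of these are present; None if absent.
- lens3: microscope objective: dark steel cylinder 30 mm diameter, 41 mm high, with a smaller brass nose on top (44 mm high in all), 0.09 kg; stands upright in the bin at the start. Origin: centre of its underside, z along its axis to the nose. Two to four of these are present; None if absent.
- eyecup0: low black rubber eyecup, 42 mm diameter, 16 mm high, lies in a compartment of the bin and stays there. Origin: centre of its underside.
- eyecup1: low black rubber eyecup, 42 mm diameter, 16 mm high, lies in a compartment of the bin and stays there. Origin: centre of its underside.
- dropper: white plastic dropper bottle, 44 mm diameter, 100 mm high, a bystander to leave alone. Origin: centre of its underside.
- cup: red plastic cup, 110 mm high, a bystander to leave alone. Origin: centre of its underside.
- jar: small amber glass jar, 56 mm diameter, 60 mm high, a bystander to leave alone. Origin: centre of its underside.

How it is judged:
By the outcome, as a careful person would: the job done as asked, in the order asked, and still so for the second after the job is handed in, with the robot touching nothing.
Of lens0, lens1, lens2, lens3 only 2 to 4 are there at a start; the rules pass over those that are not, and their reading is None.
At some moment in a run one of lens0, lens1, lens2, lens3 may be knocked a few centimetres aside while the robot is not near it.
It also fails if it takes over 210 s, if anything falls off the work surface, if the arm or the gripper's body presses on something with over 40 N, if the wrist force passes 120 N, or if a joint passes its speed limit or range.

### The arm

A 6-joint arm with a two-finger parallel gripper is mounted at the origin on the work surface. World frame = base frame: x ahead of the robot, y to its left, z up, the work surface at z = 0. Lengths are in m, angles in rad, forces in N, time in s.
With the tool pointing down it reaches from about 0.35 to 0.8 m from the base axis. Payload 7.3 kg.
Tool frame: the origin (TCP) lies midway between the tips of the shut fingers; the grasp point (between the pads) lies 19 mm behind it; z points along the fingers, y is the line along which they close (so a half turn about z gives the same grasp; the last joint's range is limited). The gripper opens to 85 mm and grips with 20 to 120 N. Pads are 22 mm wide; open, the fingers measure 114 mm over their backs; the gripper's body (76 mm by 85 mm) begins 54 mm behind the grasp point. The pads swing forward as they close: fully open they stand 13 mm farther back than shut.
Start: joints at [-1.299, 0.342, 1.524, -0, 1.275, -0.146], TCP at [0.213, -0.48, 0.196] pointing down, gripper open.
Joint ranges: [-2.53, 2.53], [-0.77, 2.02], [0.04, 2.7], [-1, 4.14], [0.28, 2.66], [-3.11, 3.11]. Speed limits (rad/s): [2.57, 2.57, 3.14, 3.14, 3.14, 3.14].

### API

Orientations are given as a unit quaternion [x, y, z, w].
In Python, from cell import read_state, snapshot, calibration, hand_in gives the robot as it stands.
- The arm moves only by the tool servo_tool, never from a script. Its argument "commands" is one flat list of numbers, 7 for each row, row after row: the finger opening in m, from 0 to 0.0854, then the shift along the world's x, y, z in m, then the turn, a rotation vector about the world's x, y, z in rad. A call has 1 to 10 rows; each row is the pose to reach, as a shift and turn from the pose commanded when the call began; what a row does not reach only later rows make up. A row lasts 1/12 s, in which the tool goes at most 41.7 mm and 7.16 degrees, less where a joint would pass 70% of its speed; a pose out of reach is approached as far as the arm can. A call with a gripper value outside its range is refused whole. The fingers move at their own pace and stop on an object; "grip_force" is the grip in N (left out, the last holds). Time passes only in rows, so rows that repeat a pose let the fingers close. It gives the time, the measured TCP pose, the force, the opening and the grip force at its end, in the units of the state.
- read_state(): the state, without advancing time (a new reading comes with each control period).
- snapshot(name): name is "scene" or "top"; returns the picture (400x640x3 uint8, blue, green, red); there is no depth.
- calibration(name): a dict with "K" (3x3 intrinsics, pixels), "view" (4x4, takes a point from world to camera coordinates). Camera axes: x right, y down, z forward; pixel columns grow to the right and rows downward; lengths in m; the calibration is good to about 2 mm. A picture is of the moment at which its call begins. calibration takes no time and is no camera call.
- hand_in(): hands the job in; it is judged then, once.
The state is a dict: "clock": time; "qpos": joint angles; "qvel": joint speeds; "effort": joint torques, N m; "tool_pos": TCP position; "tcp_rot": TCP orientation; "wrist_force": force on the tool from outside, world axes, zero at the start; "moment": the same for the moment, N m; "finger_gap": finger opening in m; "grasp_force": force on a finger pad.
Only numpy, scipy, OpenCV 4.12 (cv2) and the standard library are available. Lean on these libraries where they do the work, as an engineer would, in place of code of your own. Each camera call takes 0.05 s, during which the arm holds its last target. There are 200 camera calls.

## Working session

There is one attempt and no reset: what is moved stays moved. The work goes in short steps, Python scripts to look and compute and a tool call to move; the robot and the scene stay as the last step left them, time stands still between calls to the robot, and variables do not carry over. Pictures are saved under pics/ and viewed, at most 14 in all, crops included, and the job is handed in when it is done.

Besides the shell and the picture viewer there is one more tool, called after "Call:" by a JSON object that holds its "fn" and its "kwargs", one argument or row to a line. servo_tool: Moves the arm, as the interface text tells. Its arguments: {"type":"object","properties":{"commands":{"type":"array","items":{"type":"number"}},"grip_force":{"type":"number"}},"required":["commands"]}

```bash
mkdir -p pics; ls; python3 - <<'E'
from cell import *
import cv2,numpy as np
for n in("scene","top"):
    cv2.imwrite(f"pics/{n}0.png",snapshot(n)); c=calibration(n); print(n,np.round(c["K"],1).tolist(),np.round(c["view"],3).tolist())
s=read_state(); print({k:np.round(v,3).tolist() for k,v in s.items()})
E
```

```text
pics
scene [[475.9, 0.0, 323.4], [0.0, 475.9, 198.3], [0.0, 0.0, 1.0]] [[0.829, 0.559, -0.019, -0.433], [0.34, -0.531, -0.777, -0.161], [-0.444, 0.637, -0.63, 1.814], [0.0, 0.0, 0.0, 1.0]]
top [[381.1, 0.0, 320.0], [0.0, 381.1, 200.9], [0.0, 0.0, 1.0]] [[-0.022, -1.0, 0.021, -0.046], [-0.997, 0.02, -0.07, 0.574], [0.069, -0.022, -0.997, 1.18], [0.0, 0.0, 0.0, 1.0]]
{'clock': 0.1, 'qpos': [-1.299, 0.343, 1.525, -0.0, 1.275, -0.146], 'qvel': [-0.001, -0.0, -0.003, -0.001, 0.001, -0.0], 'effort': [0.002, -43.444, -24.649, -0.0, 0.005, 0.0], 'tool_pos': [0.213, -0.479, 0.195], 'tcp_rot': [0.978, 0.207, -0.0, -0.001], 'wrist_force': [-0.01, 0.748, 0.225], 'moment': [-0.064, 0.072, -0.006], 'grasp_force': 0.0, 'finger_gap': 0.086}
```

View pics/scene0.png

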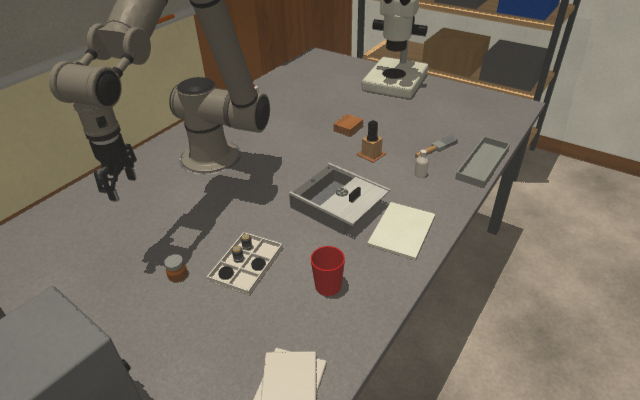

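View pics/top0.png

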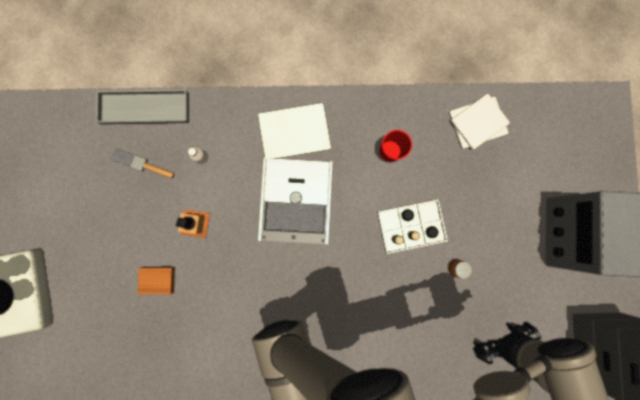

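The scene view shows two objectives in the bin (noses about (246,240), (237,252)), with eyecups at (226,272) and (258,263). The cover is over the far part of the case and the driver is in its stand at (372,140). In the top view the noses are about (398,240), (414,236), the case is about (295,200), and the driver is about (186,223).

```bash
cat > h.py <<'E'
from cell import *
import cv2,numpy as np
def ray(n,px,z):
    c=calibration(n);K=np.array(c["K"]);V=np.array(c["view"]);R=V[:3,:3];t=V[:3,3]
    d=R.T@np.linalg.solve(K,[px[0],px[1],1.]);o=-R.T@t
    return o+d*(z-o[2])/d[2]
def proj(n,p):
    c=calibration(n);K=np.array(c["K"]);V=np.array(c["view"]);q=K@(V[:3,:3]@p+V[:3,3]);return q[:2]/q[2]
E
python3 - <<'E'
from h import *
t=cv2.imread("pics/top0.png");s=cv2.imread("pics/scene0.png")
def cr(im,x,y,w,h,k): return cv2.resize(im[y:y+h,x:x+w],None,fx=k,fy=k,interpolation=cv2.INTER_CUBIC)
a=np.hstack([cr(t,250,150,100,100,4),cr(t,370,185,90,75,4)[:,:360].copy() if 0 else cr(t,370,170,100,100,4)])
b=np.hstack([cr(s,200,225,100,50,4),cr(s,290,160,100,50,4)])
cv2.imwrite("pics/crop0.png",np.vstack([a,b]))
for nm,rect in(("case",(250,150,90,100)),("bin",(370,190,85,70))):
    x,y,w,h=rect;g=cv2.cvtColor(t[y:y+h,x:x+w],cv2.COLOR_BGR2GRAY)
    m=(g>150).astype(np.uint8);c=max(cv2.findContours(m,0,2)[0],key=cv2.contourArea)
    r=cv2.minAreaRect(c);print(nm,np.round(cv2.boxPoints(r)+[x,y],1).tolist())
E
```

```text
case [[256.6, 240.9], [261.3, 146.8], [333.5, 150.4], [328.8, 244.5]]
bin [[376.9, 210.3], [439.4, 197.3], [448.6, 241.7], [386.2, 254.8]]
```

View pics/crop0.png

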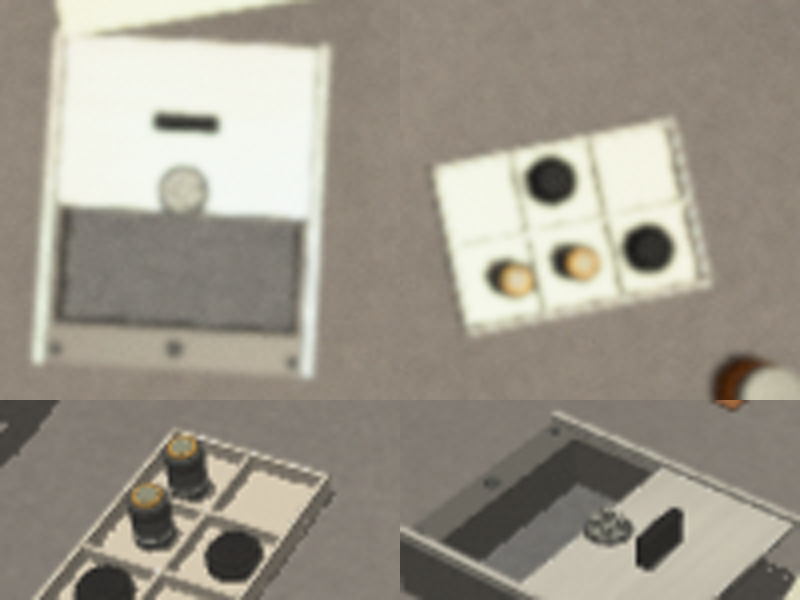

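Two objectives only: two of the six compartments hold eyecups and two are empty. In the top picture the noses are near (399,240) and (415,236), the fin near (296,180), the screw head near (295.5,197), and the rail near-ends at (259,240) and (327,244).

```bash
python3 - <<'E'
from h import *
t=cv2.imread("pics/top0.png");s=cv2.imread("pics/scene0.png")
def cents(im,rect,f,amin=8):
    x,y,w,h=rect;m=f(im[y:y+h,x:x+w].astype(int)).astype(np.uint8)
    n,l,st,c=cv2.connectedComponentsWithStats(m)
    return [(c[i]+[x,y],st[i,4],cv2.minAreaRect(np.argwhere(l==i)[:,::-1].astype(np.float32)),st[i,:4]+[x,y,0,0]) for i in range(1,n) if st[i,4]>=amin]
warm=lambda a:(a[...,2]-a[...,0]>45)
dark=lambda a:a.max(2)<70
for n,im,r in(("top",t,(375,195,75,60)),("scene",s,(205,230,80,60))):
    for c in cents(im,r,warm): print("nose",n,c[0].round(1),c[1],ray(n,c[0],.047).round(4))
    for c in cents(im,r,dark,20): print("darkbin",n,c[0].round(1),c[1],ray(n,c[0],.02).round(4))
for n,im,r in(("top",t,(285,172,25,16)),("scene",s,(345,183,20,22))):
    for c in cents(im,r,dark): print("fin",n,c[0].round(1),c[1],c[2][2],ray(n,c[0],.091 if n=="top" else .076).round(4))
for c in cents(t,(172,205,45,35),dark): print("handle",c[0],c[1],c[3],ray("top",c[0],.14).round(4))
for c in cents(s,(355,115,35,35),dark): print("handleS",c[0],c[1],c[3],ray("scene",c[0],.108).round(4))
for c in cents(t,(172,205,45,35),warm): print("stand",c[0],c[1],c[2],c[3],ray("top",c[0],.07).round(4))
f=lambda u,v:((u+.5)/4-.5+250,(v+.5)/4-.5+150)
print("screw top",ray("top",f(183,190),.0745)); print("screw sc",ray("scene",((608-400+.5)/4-.5+290,(524-400+.5)/4-.5+160),.0745))
L=[ray("top",f(*p),.064)[:2] for p in((57,38),(33,362),(329,46),(313,377))]
print("rails",np.round(L,4).tolist())
for a,b in((0,1),(2,3)): d=L[a]-L[b];print("yaw",np.degrees(np.arctan2(d[1],d[0])))
d=L[1]-L[3];print("yawy",np.degrees(np.arctan2(-d[0],d[1])),np.linalg.norm(d))
d=ray("top",f(60,318),.06)-0
b=np.float32([[376.9,210.3],[439.4,197.3],[448.6,241.7],[386.2,254.8]]);B=np.array([ray("top",p,.02)[:2] for p in b]);print("bin",B.mean(0),[round(float(np.degrees(np.arctan2(*(B[i]-B[j])[::-1]))),1) for i,j in((0,3),(1,2),(0,1))])
E
```

```text
nose top [415.1 235.4] 60 [ 0.4584 -0.3482  0.047 ]
nose top [398.8 239.6] 57 [ 0.4467 -0.2974  0.047 ]
darkbin top [407.2 214.7] 83 [ 0.5237 -0.3328  0.02  ]
darkbin top [431.4 231.7] 84 [ 0.4684 -0.4075  0.02  ]
nose scene [245.1 236.7] 24 [ 0.4474 -0.298   0.047 ]
nose scene [236.4 248.4] 23 [ 0.4588 -0.3484  0.047 ]
darkbin scene [246.1 243. ] 64 [ 0.4465 -0.2975  0.02  ]
darkbin scene [237.7 254.9] 61 [ 0.4584 -0.348   0.02  ]
darkbin scene [257.9 263.5] 126 [ 0.5295 -0.342   0.02  ]
darkbin scene [225.6 272.4] 142 [ 0.4756 -0.417   0.02  ]
fin top [296.  180.5] 21 -0.0 [0.6302 0.0132 0.091 ]
fin scene [354.2 194.4] 98 45.0 [0.6318 0.013  0.076 ]
handle [185.57432432 222.60810811] 148 [177 218  17  11] [0.5112 0.3228 0.14  ]
handleS [372.17391304 130.90217391] 184 [367 121  11  20] [0.5159 0.3297 0.108 ]
stand [195.37285491 223.35101404] 641 ((21.243244171142578, 18.04054069519043), (30.4138126373291, 27.290231704711914), 9.462322235107422) [177 209  34  30] [0.5097 0.3167 0.07  ]
screw top [0.58192521 0.01672909 0.0745    ]
screw sc [0.58739321 0.00952164 0.0745    ]
rails [[0.701, 0.1111], [0.4554, 0.132], [0.691, -0.0963], [0.4395, -0.0782]]
yaw -4.849227408938427
yaw -4.119053833936549
yawy -4.35112844203264 0.21077792688311597
bin [ 0.48775275 -0.34941338] [10.0, 9.3, 100.5]
```

```bash
python3 - <<'E'
from h import *
t=cv2.imread("pics/top0.png")
s=cv2.imread("pics/scene0.png")
k=lambda im,x,y,w,h,f:cv2.resize(im[y:y+h,x:x+w],None,fx=f,fy=f,interpolation=cv2.INTER_CUBIC)
cv2.imwrite("pics/crop1.png",np.hstack([k(t,165,200,50,50,8),k(s,347,110,50,50,8)]))
E
```

```text
(no output)
```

View pics/crop1.png

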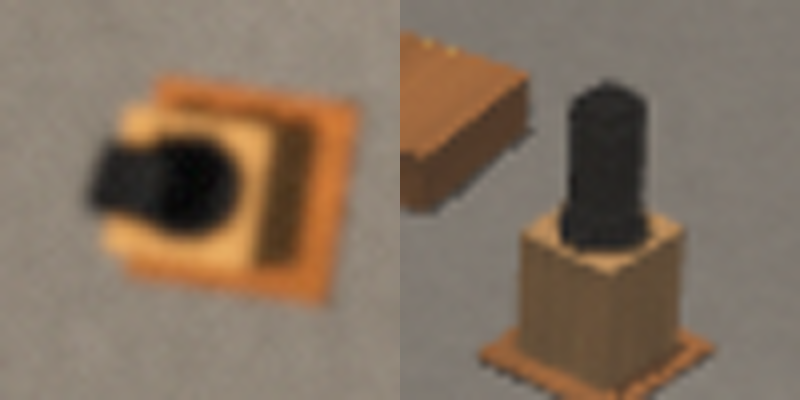

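The crop shows the driver's handle top near (180,222) and its flange near (188,223) in the top view. The stand is at about -8° yaw, and the driver hangs upright in it. I'll start with the lenses.

Call:
{"fn": "servo_tool", "kwargs": {
  "commands": [0.058,0.245,0.132,-0.05,0,0,1.325,0.058,0.245,0.132,-0.05,0,0,1.325,0.058,0.245,0.132,-0.05,0,0,1.325,0.058,0.245,0.132,-0.05,0,0,1.325,0.058,0.245,0.132,-0.05,0,0,1.325,0.058,0.245,0.132,-0.05,0,0,1.325,0.058,0.245,0.132,-0.05,0,0,1.325,0.058,0.245,0.132,-0.05,0,0,1.325,0.058,0.245,0.132,-0.05,0,0,1.325,0.058,0.245,0.132,-0.05,0,0,1.325],
  "grip_force": 30
}}

```text
clock: 0.93
tool_pos: [0.4585, -0.3468, 0.1451]
tcp_rot: [0.669, 0.743, 0.0, -0.001]
wrist_force: [-0.1, -0.5, 0.6]
finger_gap: 0.0579
grasp_force: 0.0
```

Call:
{"fn": "servo_tool", "kwargs": {
  "commands": [0.058,0,-0.001,-0.04,0,0,0.066,0.058,0,-0.001,-0.08,0,0,0.066,0.058,0,-0.001,-0.1,0,0,0.066,0.058,0,-0.001,-0.115,0,0,0.066,0.058,0,-0.001,-0.124,0,0,0.066,0.058,0,-0.001,-0.124,0,0,0.066,0.02,0,-0.001,-0.124,0,0,0.066,0.02,0,-0.001,-0.124,0,0,0.066,0.02,0,-0.001,-0.124,0,0,0.066,0.02,0,-0.001,-0.124,0,0,0.066]
}}

```text
clock: 1.77
tool_pos: [0.4586, -0.3494, 0.0231]
tcp_rot: [0.647, 0.762, -0.0, 0.001]
wrist_force: [-0.3, 0.4, 1.1]
finger_gap: 0.02
grasp_force: 0.0
```

Call:
{"fn": "servo_tool", "kwargs": {
  "commands": [0.02,0,0,0,0,0,0,0.02,0,0,0,0,0,0,0.02,0,0,0,0,0,0,0.02,0,0,0,0,0,0]
}}

```text
clock: 2.1
tool_pos: [0.4581, -0.3489, 0.0221]
tcp_rot: [0.647, 0.762, 0.0, 0.0]
wrist_force: [-1.0, 0.0, -0.5]
finger_gap: 0.0199
grasp_force: 0.0
```

Call:
{"fn": "servo_tool", "kwargs": {
  "commands": [0.02,0,0,0.03,0,0,0,0.02,0,0,0.06,0,0,0,0.02,0,0,0.09,0,0,0,0.058,0,0,0.1,0,0,0,0.058,0,-0.04,0.1,0,0,0,0.058,0,-0.08,0.1,0,0,0,0.058,0,-0.12,0.1,0,0,0]
}}

```text
clock: 2.68
tool_pos: [0.4583, -0.4698, 0.1224]
tcp_rot: [0.647, 0.763, -0.0, 0.0]
wrist_force: [0.7, -0.7, 1.0]
finger_gap: 0.0579
grasp_force: 0.0
```

```bash
python3 - <<'E'
from h import *
k=lambda im,x,y,w,h,f:cv2.resize(im[y:y+h,x:x+w],None,fx=f,fy=f,interpolation=cv2.INTER_CUBIC)
a=snapshot("top");b=snapshot("scene");cv2.imwrite("pics/top1.png",a);cv2.imwrite("pics/scene1.png",b)
cv2.imwrite("pics/crop2.png",np.hstack([k(a,365,170,100,100,4),k(b,190,200,100,100,4)]))
E
```

```text
(no output)
```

View pics/crop2.png

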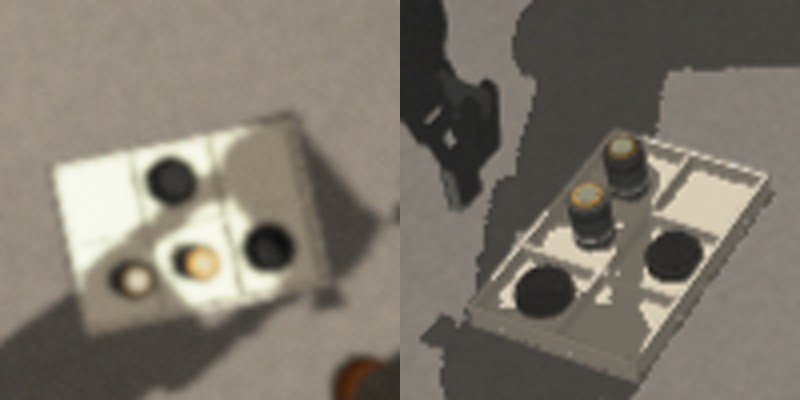

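```bash
python3 - <<'E'
from h import *
s=read_state();print({k:np.round(v,3).tolist() for k,v in s.items()})
p=np.array(s["tool_pos"]);print(proj("scene",p),proj("top",p))
k=lambda im,x,y,w,h,f:cv2.resize(im[y:y+h,x:x+w],None,fx=f,fy=f,interpolation=cv2.INTER_CUBIC)
a=cv2.imread("pics/top1.png");b=cv2.imread("pics/scene1.png")
for n,im in(("top",a),("scene",b)): cv2.drawMarker(im,tuple(int(round(v)) for v in proj(n,p)),(0,0,255),0,5)
cv2.imwrite("pics/crop3.png",np.hstack([k(a,380,150,130,130,3),k(b,130,140,130,130,3)]))
E
```

```text
{'clock': 2.783, 'qpos': [-0.92, 0.646, 1.227, -0.001, 1.267, -1.078], 'qvel': [0.055, -0.048, 0.113, 0.031, 0.005, 0.037], 'effort': [-0.931, -58.262, -26.135, -0.155, 0.089, -0.399], 'tool_pos': [0.457, -0.474, 0.121], 'tcp_rot': [0.649, 0.761, -0.001, 0.001], 'wrist_force': [0.395, -0.267, -0.575], 'moment': [0.055, -0.022, -0.017], 'grasp_force': 0.0, 'finger_gap': 0.058}
[199.20928559 256.97775475] [465.34488001 235.576383  ]
```

View pics/crop3.png

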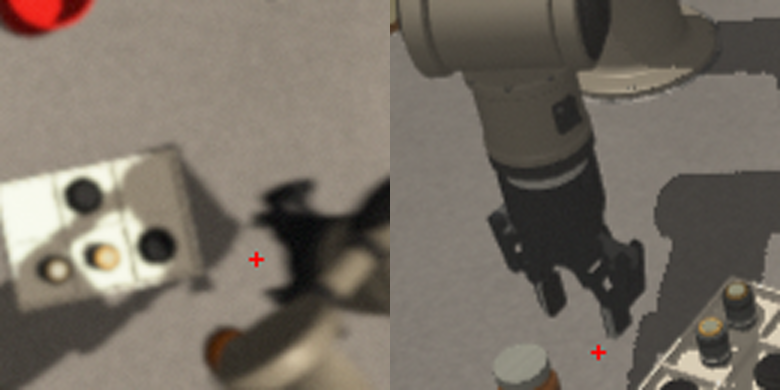

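```bash
python3 - <<'E'
from h import *
def tri(a,b):
    A=[];B=[]
    for n,px in(("top",a),("scene",b)):
        o=ray(n,px,2.);d=ray(n,px,0.)-o;d/=np.linalg.norm(d);P=np.eye(3)-np.outer(d,d);A.append(P);B.append(P@o)
    p=np.linalg.solve(sum(A),sum(B));return p,[np.linalg.norm(M@p-v) for M,v in zip(A,B)]
for a,b in(((275,205),(550,312)),((280,292),(615,335)),((277,205),(615,335)),((280,292),(550,312))):
    print(tri((380+a[0]/3,150+a[1]/3),(130+(b[0]-390)/3,140+b[1]/3)))
E
```

```text
(array([ 0.48266264, -0.4899212 ,  0.19116797]), [np.float64(0.0319179784791051), np.float64(0.03191797847910501)])
(array([ 0.44296576, -0.47161031,  0.13569869]), [np.float64(0.02528618000668296), np.float64(0.02528618000668286)])
(array([ 0.50189422, -0.47992064,  0.16929329]), [np.float64(0.004702618979591796), np.float64(0.0047026189795918985)])
(array([ 0.42229887, -0.48319313,  0.15602777]), [np.float64(0.003087333317419608), np.float64(0.0030873333174195206)])
```

The gripper appears about 30–40 mm higher in the pictures than the reported TCP. That fits the missed grasp. I'll shut the fingers over clear bench and measure the tip in both views.

Call:
{"fn": "servo_tool", "kwargs": {
  "commands": [0,0,0.02,0,0,0,0,0,0,0.02,0,0,0,0,0,0,0.02,0,0,0,0,0,0,0.02,0,0,0,0,0,0,0.02,0,0,0,0,0,0,0.02,0,0,0,0,0,0,0.02,0,0,0,0,0,0,0.02,0,0,0,0]
}}

```text
clock: 3.45
tool_pos: [0.4581, -0.449, 0.1219]
tcp_rot: [0.647, 0.762, -0.0, 0.0]
wrist_force: [-0.3, -0.3, -0.3]
finger_gap: -0.0004
grasp_force: 0.0
```

```bash
python3 - <<'E'
from h import *
a=snapshot("top");b=snapshot("scene");cv2.imwrite("pics/top2.png",a);cv2.imwrite("pics/scene2.png",b)
s=read_state();p=np.array(s["tool_pos"]);print(p,s["finger_gap"])
k=lambda im,x,y,w,h,f:cv2.resize(im[y:y+h,x:x+w],None,fx=f,fy=f,interpolation=cv2.INTER_CUBIC)
for n,im in(("top",a),("scene",b)):
    q=proj(n,p);print(n,q);cv2.drawMarker(im,tuple(int(round(v)) for v in q),(0,0,255),0,3)
cv2.imwrite("pics/crop4.png",cv2.convertScaleAbs(np.hstack([k(a,440,200,50,60,8),k(b,170,210,50,60,8)]),alpha=1.8))
E
```

```text
[ 0.45802854 -0.44892422  0.12191434] 0.00023909448426259308
top [456.80951585 235.33110372]
scene [206.47902775 250.94949224]
```

View pics/crop4.png

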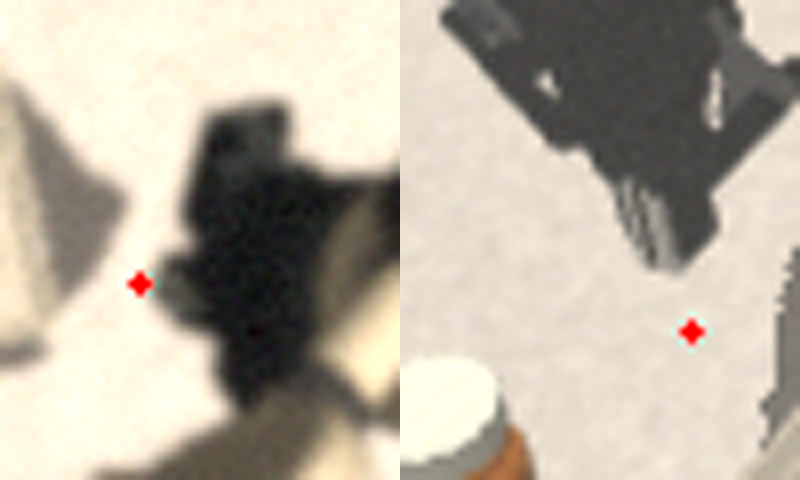

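The tip sits about 9 px above the reported TCP in the scene view and 5 px outward in the top view, so it's pure z, roughly +35–40 mm. I'll compute it, then confirm by touching the bench.

```bash
python3 - <<'E'
from h import *
p=np.array([.458,-.449,.1219])
for dz in(.02,.03,.04,.05):print(dz,proj("top",p+[0,0,dz]),proj("scene",p+[0,0,dz]))
print("jar",ray("top",(461,268),.06),ray("scene",(175,262),.06))
print("free",ray("top",(480,225),0))
E
```

```text
0.02 [459.50598819 235.48406892] [205.1112157  245.51974423]
0.03 [460.87925948 235.5579454 ] [204.43078828 242.75449183]
0.04 [462.27835686 235.63321122] [203.74334961 239.9607457 ]
0.05 [463.7040158  235.70990595] [203.04879074 237.13806316]
jar [ 0.35732597 -0.48064775  0.06      ] [ 0.36244399 -0.48837562  0.06      ]
free [ 0.48594835 -0.57209339  0.        ]
```

Call:
{"fn": "servo_tool", "kwargs": {
  "commands": [0,0.05,-0.04,0,0,0,0,0,0.06,-0.08,0,0,0,0,0,0.06,-0.08,-0.03,0,0,0,0,0.06,-0.08,-0.06,0,0,0,0,0.06,-0.08,-0.08,0,0,0,0,0.06,-0.08,-0.09,0,0,0,0,0.06,-0.08,-0.1,0,0,0,0,0.06,-0.08,-0.1,0,0,0]
}}

```text
clock: 4.22
tool_pos: [0.5176, -0.5282, 0.0203]
tcp_rot: [0.647, 0.762, 0.0, -0.001]
wrist_force: [-0.3, -0.5, -0.3]
finger_gap: -0.0003
grasp_force: 0.0
```

Call:
{"fn": "servo_tool", "kwargs": {
  "commands": [0,0,0,-0.01,0,0,0,0,0,0,-0.02,0,0,0,0,0,0,-0.026,0,0,0,0,0,0,-0.03,0,0,0,0,0,0,-0.034,0,0,0,0,0,0,-0.038,0,0,0,0,0,0,-0.04,0,0,0,0,0,0,-0.042,0,0,0,0,0,0,-0.042,0,0,0]
}}

```text
clock: 4.97
tool_pos: [0.5179, -0.5287, -0.0205]
tcp_rot: [0.647, 0.762, 0.0, -0.0]
wrist_force: [0.1, 0.8, -0.6]
finger_gap: 0.0002
grasp_force: 0.0
```

Call:
{"fn": "servo_tool", "kwargs": {
  "commands": [0,0,0,-0.002,0,0,0,0,0,0,-0.003,0,0,0,0,0,0,-0.004,0,0,0,0,0,0,-0.005,0,0,0,0,0,0,-0.006,0,0,0,0,0,0,-0.006,0,0,0]
}}

```text
clock: 5.47
tool_pos: [0.5179, -0.5288, -0.0263]
tcp_rot: [0.647, 0.762, 0.0, -0.0]
wrist_force: [1.6, 0.5, -0.6]
finger_gap: -0.0001
grasp_force: 0.0
```

Call:
{"fn": "servo_tool", "kwargs": {
  "commands": [0,0,0,-0.001,0,0,0,0,0,0,-0.002,0,0,0,0,0,0,-0.003,0,0,0,0,0,0,-0.004,0,0,0,0,0,0,-0.004,0,0,0,0,0,0,-0.004,0,0,0]
}}

```text
clock: 5.97
tool_pos: [0.518, -0.5288, -0.0302]
tcp_rot: [0.647, 0.762, 0.0, -0.0]
wrist_force: [0.3, 0.5, 0.4]
finger_gap: -0.0002
grasp_force: 0.0
```

Call:
{"fn": "servo_tool", "kwargs": {
  "commands": [0,0,0,-0.001,0,0,0,0,0,0,-0.001,0,0,0,0,0,0,-0.002,0,0,0,0,0,0,-0.002,0,0,0,0,0,0,-0.003,0,0,0,0,0,0,-0.003,0,0,0]
}}

```text
clock: 6.47
tool_pos: [0.518, -0.5288, -0.0333]
tcp_rot: [0.647, 0.762, 0.0, -0.0]
wrist_force: [0.8, -0.2, 0.2]
finger_gap: 0.0002
grasp_force: 0.0
```

```bash
python3 - <<'E'
from h import *
a=snapshot("top");b=snapshot("scene");s=read_state();print(s["tool_pos"],s["wrist_force"])
k=lambda im,x,y,w,h,f:cv2.resize(im[y:y+h,x:x+w],None,fx=f,fy=f,interpolation=cv2.INTER_CUBIC)
print(proj("scene",np.array([.518,-.529,0])),proj("top",np.array([.518,-.529,0])))
cv2.imwrite("pics/crop5.png",cv2.convertScaleAbs(np.hstack([k(a,450,190,50,60,8),k(b,190,260,50,60,8)]),alpha=1.8))
E
```

```text
[ 0.5180148  -0.52881953 -0.03314827] [ 0.2471777   0.54885838 -0.03657037]
[209.17111189 311.11557623] [466.25123315 215.32730078]
```

View pics/crop5.png

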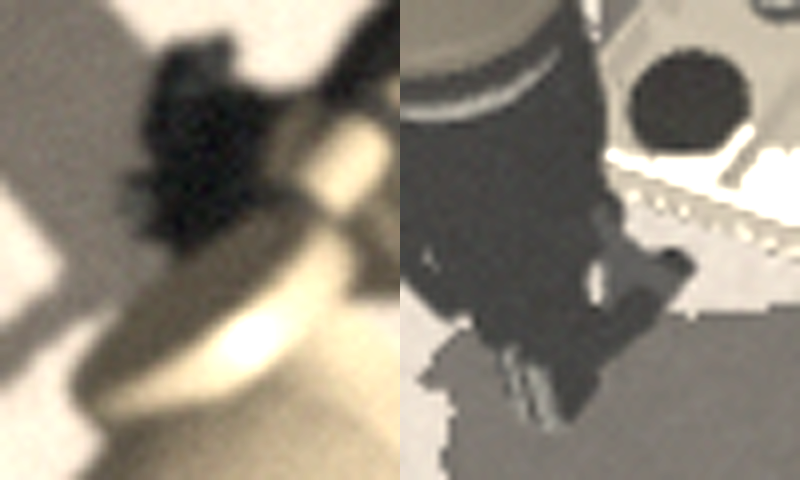

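The tip now sits at scene pixel (210,312) and bench contact is predicted at (209,311), so the bias is about 34 mm. I'll keep going down gently to get the contact.

Call:
{"fn": "servo_tool", "kwargs": {
  "commands": [0,0,0,-0.0005,0,0,0,0,0,0,-0.001,0,0,0,0,0,0,-0.0015,0,0,0,0,0,0,-0.002,0,0,0,0,0,0,-0.002,0,0,0]
}}

```text
clock: 6.98
tool_pos: [0.518, -0.5288, -0.0352]
tcp_rot: [0.647, 0.762, 0.0, -0.0]
wrist_force: [0.8, -0.3, 0.9]
finger_gap: -0.0003
grasp_force: 0.0
```

Call:
{"fn": "servo_tool", "kwargs": {
  "commands": [0,0,0,-0.0005,0,0,0,0,0,0,-0.001,0,0,0,0,0,0,-0.0015,0,0,0,0,0,0,-0.002,0,0,0,0,0,0,-0.002,0,0,0]
}}

```text
clock: 7.4
tool_pos: [0.5181, -0.5289, -0.0353]
tcp_rot: [0.647, 0.762, -0.0, 0.0]
wrist_force: [-2.5, 3.8, 8.9]
finger_gap: 0.0002
grasp_force: 4.7
```

Contact: true z = reported z + 0.035. Now I'll grasp lens A with that correction.

Call:
{"fn": "servo_tool", "kwargs": {
  "commands": [0.058,0,0,0.04,0,0,0,0.058,0,0,0.08,0,0,0,0.058,0,0,0.1,0,0,0,0.058,-0.013,0.04,0.1,0,0,0,0.058,-0.026,0.08,0.1,0,0,0,0.058,-0.039,0.12,0.1,0,0,0,0.058,-0.052,0.16,0.1,0,0,0,0.058,-0.06,0.181,0.1,0,0,0,0.058,-0.06,0.181,0.07,0,0,0,0.058,-0.06,0.181,0.07,0,0,0]
}}

```text
clock: 8.23
tool_pos: [0.4561, -0.3448, 0.0301]
tcp_rot: [0.647, 0.763, 0.0, -0.003]
wrist_force: [-0.4, 0.9, -0.8]
finger_gap: 0.0582
grasp_force: 0.0
```

Call:
{"fn": "servo_tool", "kwargs": {
  "commands": [0.058,0,0,-0.015,0,0,0,0.058,0,0,-0.03,0,0,0,0.058,0,0,-0.04,0,0,0,0.058,0,0,-0.047,0,0,0,0.058,0,0,-0.047,0,0,0,0.02,0,0,-0.047,0,0,0,0.02,0,0,-0.047,0,0,0,0.02,0,0,-0.047,0,0,0,0.02,0,0,-0.047,0,0,0,0.02,0,0,-0.047,0,0,0]
}}

```text
clock: 9.07
tool_pos: [0.4586, -0.3485, -0.0132]
tcp_rot: [0.647, 0.762, -0.0, 0.001]
wrist_force: [-0.3, -0.8, 4.4]
finger_gap: 0.0289
grasp_force: 29.9
```

Call:
{"fn": "servo_tool", "kwargs": {
  "commands": [0.02,0,0,0.02,0,0,0,0.02,0,0,0.05,0,0,0,0.02,0,0,0.09,0,0,0,0.02,0.007,0.04,0.09,0,0,0.12,0.02,0.014,0.08,0.09,0,0,0.24,0.02,0.021,0.12,0.09,0,0,0.36,0.02,0.028,0.16,0.09,0,0,0.48,0.02,0.035,0.2,0.09,0,0,0.6,0.02,0.042,0.24,0.09,0,0,0.72,0.02,0.049,0.28,0.09,0,0,0.84]
}}

```text
clock: 9.9
tool_pos: [0.5068, -0.0659, 0.0761]
tcp_rot: [0.277, 0.961, 0.0, -0.0]
wrist_force: [1.6, 0.4, -0.8]
finger_gap: 0.0289
grasp_force: 29.8
```

Call:
{"fn": "servo_tool", "kwargs": {
  "commands": [0.02,0.003,0.02,0,0,0,0.12,0.02,0.006,0.045,0,0,0,0.24,0.02,0.006,0.045,0,0,0,0.36,0.02,0.006,0.045,0,0,0,0.48,0.02,0.006,0.045,0,0,0,0.492,0.02,0.006,0.045,0,0,0,0.492,0.02,0.006,0.045,0,0,0,0.492]
}}

```text
clock: 10.48
tool_pos: [0.5129, -0.0231, 0.0759]
tcp_rot: [0.04, 0.999, 0.0, -0.0]
wrist_force: [0.2, -0.1, -1.0]
finger_gap: 0.0289
grasp_force: 29.9
```

Call:
{"fn": "servo_tool", "kwargs": {
  "commands": [0.02,0,0,-0.03,0,0,0,0.02,0,0,-0.055,0,0,0,0.02,0,0,-0.07,0,0,0,0.02,0,0,-0.077,0,0,0,0.02,0,0,-0.081,0,0,0,0.02,0,0,-0.083,0,0,0,0.02,0,0,-0.085,0,0,0,0.02,0,0,-0.086,0,0,0,0.02,0,0,-0.087,0,0,0,0.02,0,0,-0.087,0,0,0]
}}

```text
clock: 11.32
tool_pos: [0.5134, -0.0229, -0.0107]
tcp_rot: [0.038, 0.999, -0.0, 0.0]
wrist_force: [0.4, 0.2, -0.8]
finger_gap: 0.0289
grasp_force: 29.9
```

Call:
{"fn": "servo_tool", "kwargs": {
  "commands": [0.02,0,0,-0.0005,0,0,0,0.02,0,0,-0.001,0,0,0,0.02,0,0,-0.0015,0,0,0,0.02,0,0,-0.0015,0,0,0]
}}

```text
clock: 11.65
tool_pos: [0.5135, -0.0229, -0.0112]
tcp_rot: [0.038, 0.999, -0.0, 0.001]
wrist_force: [-3.4, 0.9, 10.5]
finger_gap: 0.0289
grasp_force: 31.1
```

Touched down. Release slowly, then rise and go to lens B.

Call:
{"fn": "servo_tool", "kwargs": {
  "commands": [0.02,0,0,0.001,0,0,0,0.034,0,0,0.001,0,0,0,0.048,0,0,0.001,0,0,0,0.048,0,0,0.001,0,0,0,0.048,0,0,0.02,0,0,0,0.048,0,0,0.05,0,0,0,0.048,0,0,0.09,0,0,0,0.048,0,-0.04,0.09,0,0,-0.12,0.058,-0.01,-0.08,0.09,0,0,-0.24,0.058,-0.02,-0.12,0.09,0,0,-0.36]
}}

```text
clock: 12.48
tool_pos: [0.4935, -0.1438, 0.0782]
tcp_rot: [0.218, 0.976, -0.0, 0.001]
wrist_force: [1.0, 0.3, -0.2]
finger_gap: 0.058
grasp_force: 0.0
```

```bash
python3 - <<'E'
from h import *
a=snapshot("top");b=snapshot("scene");cv2.imwrite("pics/top3.png",a);cv2.imwrite("pics/scene3.png",b)
s=read_state();print(s["tool_pos"],s["tcp_rot"])
for n,im,rs in(("top",a,((375,195,75,60),(255,195,85,45))),("scene",b,((205,230,80,60),(290,165,80,60)))):
  for x,y,w,h in rs:
    v=im[y:y+h,x:x+w].astype(int);m=((v[...,2]-v[...,0]>40)).astype(np.uint8)
    k,l,st,c=cv2.connectedComponentsWithStats(m)
    for i in range(1,k):
        if st[i,4]>=8: print(n,(c[i]+[x,y]).round(1),st[i,4],ray(n,c[i]+[x,y],.047).round(4))
E
```

```text
[ 0.49216282 -0.14791092  0.07752659] [ 2.20552737e-01  9.75374665e-01 -7.66466869e-04  4.07762092e-04]
top [378.8 229.2] 136 [ 0.4802 -0.2367  0.047 ]
top [389.6 235.4] 44 [ 0.4602 -0.2694  0.047 ]
top [399.  239.7] 61 [ 0.4466 -0.2978  0.047 ]
top [309.2 219.6] 61 [ 0.5141 -0.0232  0.047 ]
scene [245.2 236.6] 25 [ 0.4473 -0.2978  0.047 ]
scene [317.  194.5] 17 [ 0.5125 -0.0211  0.047 ]
```

Call:
{"fn": "servo_tool", "kwargs": {
  "commands": [0.058,-0.012,-0.04,0,0,0,-0.12,0.058,-0.024,-0.08,0,0,0,-0.24,0.058,-0.036,-0.12,0,0,0,-0.36,0.058,-0.0467,-0.155,0,0,0,-0.48,0.058,-0.0467,-0.155,0,0,0,-0.6,0.058,-0.0467,-0.155,0,0,0,-0.72,0.058,-0.0467,-0.155,0,0,0,-0.84,0.058,-0.0467,-0.155,0,0,0,-0.96,0.058,-0.0467,-0.155,0,0,0,-0.96,0.058,-0.0467,-0.155,0,0,0,-0.96]
}}

```text
clock: 13.42
tool_pos: [0.4464, -0.2974, 0.0772]
tcp_rot: [0.641, 0.768, 0.0, -0.0]
wrist_force: [-0.5, -0.5, -0.6]
finger_gap: 0.0581
grasp_force: 0.0
```

Call:
{"fn": "servo_tool", "kwargs": {
  "commands": [0.058,0,0,-0.03,0,0,0,0.058,0,0,-0.06,0,0,0,0.058,0,0,-0.08,0,0,0,0.058,0,0,-0.09,0,0,0,0.058,0,0,-0.09,0,0,0,0.02,0,0,-0.09,0,0,0,0.02,0,0,-0.09,0,0,0,0.02,0,0,-0.09,0,0,0,0.02,0,0,-0.09,0,0,0,0.02,0,0,-0.09,0,0,0]
}}

```text
clock: 14.25
tool_pos: [0.4474, -0.2987, -0.0111]
tcp_rot: [0.642, 0.766, 0.0, 0.002]
wrist_force: [0.7, 0.4, 5.9]
finger_gap: 0.0286
grasp_force: 30.2
```

Call:
{"fn": "servo_tool", "kwargs": {
  "commands": [0.02,0,0,0.02,0,0,0,0.02,0,0,0.05,0,0,0,0.02,0,0,0.09,0,0,0,0.02,0.008,0.04,0.09,0,0,0.12,0.02,0.016,0.08,0.09,0,0,0.24,0.02,0.024,0.12,0.09,0,0,0.36,0.02,0.032,0.16,0.09,0,0,0.48,0.02,0.04,0.2,0.09,0,0,0.6,0.02,0.048,0.24,0.09,0,0,0.72,0.02,0.056,0.28,0.09,0,0,0.84]
}}

```text
clock: 15.08
tool_pos: [0.5023, -0.0159, 0.0779]
tcp_rot: [0.271, 0.962, 0.0, 0.0]
wrist_force: [0.9, -0.8, -0.8]
finger_gap: 0.0287
grasp_force: 29.9
```

Call:
{"fn": "servo_tool", "kwargs": {
  "commands": [0.02,0.008,0.04,0,0,0,0.12,0.02,0.018,0.0795,0,0,0,0.24,0.02,0.018,0.0795,0,0,0,0.36,0.02,0.018,0.0795,0,0,0,0.48,0.02,0.018,0.0795,-0.03,0,0,0.48,0.02,0.018,0.0795,-0.06,0,0,0.48,0.02,0.018,0.0795,-0.078,0,0,0.48,0.02,0.018,0.0795,-0.083,0,0,0.48,0.02,0.018,0.0795,-0.085,0,0,0.48,0.02,0.018,0.0795,-0.085,0,0,0.48]
}}

```text
clock: 15.92
tool_pos: [0.5207, 0.0616, -0.0071]
tcp_rot: [0.038, 0.999, 0.0, 0.0]
wrist_force: [-0.4, -0.9, -1.5]
finger_gap: 0.0286
grasp_force: 30.0
```

Call:
{"fn": "servo_tool", "kwargs": {
  "commands": [0.02,0,0,-0.0005,0,0,0,0.02,0,0,-0.001,0,0,0,0.02,0,0,-0.0015,0,0,0,0.02,0,0,-0.002,0,0,0,0.02,0,0,-0.002,0,0,0,0.02,0,0,-0.002,0,0,0]
}}

```text
clock: 16.42
tool_pos: [0.5208, 0.0616, -0.009]
tcp_rot: [0.038, 0.999, 0.0, 0.001]
wrist_force: [-0.6, 0.2, 3.0]
finger_gap: 0.029
grasp_force: 30.3
```

Call:
{"fn": "servo_tool", "kwargs": {
  "commands": [0.034,0,0,0,0,0,0,0.046,0,0,0,0,0,0,0.046,0,0,0,0,0,0,0.046,0,0,0.02,0,0,0,0.046,0,0,0.05,0,0,0,0.046,0,0,0.09,0,0,0,0.046,0,0,0.125,0,0,-0.12,0.046,0.03,-0.013,0.125,0,0,-0.24,0.046,0.06,-0.026,0.125,0,0,-0.36,0.046,0.09,-0.039,0.125,0,0,-0.48]
}}

```text
clock: 17.25
tool_pos: [0.6117, 0.0224, 0.1168]
tcp_rot: [0.277, 0.961, 0.0, 0.001]
wrist_force: [0.9, 0.3, -0.1]
finger_gap: 0.046
grasp_force: 0.0
```

Call:
{"fn": "servo_tool", "kwargs": {
  "commands": [0.046,0.0203,-0.0095,0,0,0,-0.12,0.046,0.0203,-0.0095,0,0,0,-0.24,0.046,0.0203,-0.0095,0,0,0,-0.36,0.046,0.0203,-0.0095,0,0,0,-0.48,0.046,0.0203,-0.0095,0,0,0,-0.6,0.046,0.0203,-0.0095,0,0,0,-0.72,0.046,0.0203,-0.0095,0,0,0,-0.84,0.046,0.0203,-0.0095,0,0,0,-0.96,0.046,0.0203,-0.0095,0,0,0,-1.087,0.046,0.0203,-0.0095,0,0,0,-1.087]
}}

```text
clock: 18.08
tool_pos: [0.6304, 0.0132, 0.1151]
tcp_rot: [0.734, 0.68, -0.0, -0.0]
wrist_force: [-0.6, 0.2, 0.1]
finger_gap: 0.0462
grasp_force: 0.0
```

```bash
python3 - <<'E'
from h import *
a=snapshot("top");b=snapshot("scene");cv2.imwrite("pics/top4.png",a);cv2.imwrite("pics/scene4.png",b)
k=lambda im,x,y,w,h,f:cv2.resize(im[y:y+h,x:x+w],None,fx=f,fy=f,interpolation=cv2.INTER_CUBIC)
cv2.imwrite("pics/crop6.png",np.hstack([k(a,250,150,100,100,4),k(b,290,120,100,100,4)]))
E
```

```text
(no output)
```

View pics/crop6.png

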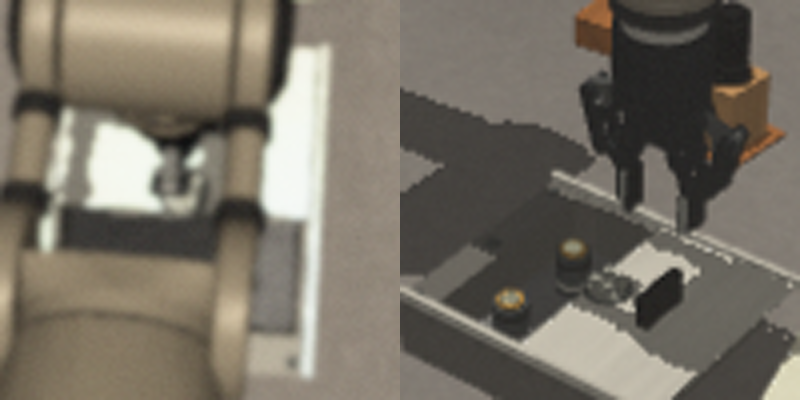

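Both lenses stand upright in the well, noses at crop (573,247) and (510,298), and the gripper is over the fin. Now I'll grip it.

Call:
{"fn": "servo_tool", "kwargs": {
  "commands": [0.046,0,0,-0.03,0,0,0,0.046,0,0,-0.055,0,0,0,0.046,0,0,-0.075,0,0,0,0.046,0,0,-0.084,0,0,0,0.046,0,0,-0.084,0,0,0,0.005,0,0,-0.084,0,0,0,0.005,0,0,-0.084,0,0,0,0.005,0,0,-0.084,0,0,0,0.005,0,0,-0.084,0,0,0,0.005,0,0,-0.084,0,0,0],
  "grip_force": 40
}}

```text
clock: 19.02
tool_pos: [0.6316, 0.0131, 0.0328]
tcp_rot: [0.732, 0.681, 0.001, 0.001]
wrist_force: [0.2, -0.5, 5.5]
finger_gap: 0.0114
grasp_force: 42.6
```

Call:
{"fn": "servo_tool", "kwargs": {
  "commands": [0.005,0,0,0,0,0,0,0.005,0,0,0,0,0,0]
}}

```text
clock: 19.18
tool_pos: [0.6317, 0.0131, 0.0328]
tcp_rot: [0.732, 0.681, 0.001, 0.001]
wrist_force: [-0.0, -0.6, 5.9]
finger_gap: 0.0111
grasp_force: 42.7
```

Call:
{"fn": "servo_tool", "kwargs": {
  "commands": [0.005,-0.012,0.0009,0.001,0,0,0,0.005,-0.024,0.0018,0.001,0,0,0,0.005,-0.036,0.0028,0.001,0,0,0,0.005,-0.048,0.0037,0.001,0,0,0,0.005,-0.06,0.0046,0.001,0,0,0,0.005,-0.072,0.0055,0.001,0,0,0,0.005,-0.084,0.0065,0.001,0,0,0,0.005,-0.096,0.0074,0.001,0,0,0,0.005,-0.104,0.008,0.001,0,0,0,0.005,-0.11,0.0085,0.001,0,0,0]
}}

```text
clock: 20.02
tool_pos: [0.5214, 0.0216, 0.0328]
tcp_rot: [0.732, 0.681, 0.001, 0.001]
wrist_force: [6.6, -0.5, -3.3]
finger_gap: 0.0107
grasp_force: 41.7
```

Call:
{"fn": "servo_tool", "kwargs": {
  "commands": [0.005,-0.003,0.0002,0,0,0,0,0.005,-0.006,0.0005,0,0,0,0,0.005,-0.009,0.0007,0,0,0,0,0.005,-0.012,0.0009,0,0,0,0,0.005,-0.012,0.0009,0,0,0,0,0.005,-0.012,0.0009,0,0,0,0]
}}

```text
clock: 20.52
tool_pos: [0.5126, 0.0223, 0.0329]
tcp_rot: [0.732, 0.681, 0.003, 0.003]
wrist_force: [13.4, 1.6, -8.2]
finger_gap: 0.0112
grasp_force: 41.2
```

Call:
{"fn": "servo_tool", "kwargs": {
  "commands": [0.005,-0.002,0.0002,0,0,0,0,0.005,-0.004,0.0003,0,0,0,0,0.005,-0.004,0.0003,0,0,0,0,0.005,-0.004,0.0003,0,0,0,0]
}}

```text
clock: 20.85
tool_pos: [0.5128, 0.0223, 0.033]
tcp_rot: [0.732, 0.681, 0.006, 0.006]
wrist_force: [28.3, 0.6, -20.6]
finger_gap: 0.0114
grasp_force: 40.6
```

Call:
{"fn": "servo_tool", "kwargs": {
  "commands": [0.005,0.004,-0.0003,0,0,0,0,0.005,0.0065,-0.0005,0,0,0,0,0.005,0.0065,-0.0005,0,0,0,0,0.005,0.0065,-0.0005,0,0,0,0]
}}

```text
clock: 21.18
tool_pos: [0.5124, 0.0223, 0.0328]
tcp_rot: [0.732, 0.681, 0.001, 0.001]
wrist_force: [6.6, 0.5, -0.2]
finger_gap: 0.0108
grasp_force: 42.5
```

Call:
{"fn": "servo_tool", "kwargs": {
  "commands": [0.04,0,0,0,0,0,0,0.04,0,0,0,0,0,0,0.04,0,0,0,0,0,0,0.05,0,0,0.02,0,0,0,0.05,0,0,0.05,0,0,0,0.05,0,0,0.09,0,0,0,0.05,0,0,0.13,0,0,0,0.05,0,0.04,0.13,0,0,0,0.05,0,0.08,0.13,0,0,0,0.05,0,0.12,0.13,0,0,0]
}}

```text
clock: 22.02
tool_pos: [0.5108, 0.143, 0.1632]
tcp_rot: [0.733, 0.68, 0.0, 0.0]
wrist_force: [0.0, -0.0, 0.7]
finger_gap: 0.0497
grasp_force: 0.0
```

Call:
{"fn": "servo_tool", "kwargs": {
  "commands": [0.06,0,0.04,0,0,0,-0.06,0.06,0,0.08,0,0,0,-0.06,0.06,0,0.12,0.04,0,0,-0.06,0.06,0,0.14,0.04,0,0,-0.06,0.06,0,0.14,0.04,0,0,-0.06]
}}

```text
clock: 22.43
tool_pos: [0.5111, 0.2877, 0.2049]
tcp_rot: [0.751, 0.661, 0.003, -0.0]
wrist_force: [-1.5, 0.4, 0.1]
finger_gap: 0.0598
grasp_force: 0.0
```

```bash
python3 - <<'E'
from h import *
k=lambda im,x,y,w,h,f:cv2.resize(im[y:y+h,x:x+w],None,fx=f,fy=f,interpolation=cv2.INTER_CUBIC)
A=np.mean([snapshot("top").astype(float) for _ in range(6)],0).astype(np.uint8);B=np.mean([snapshot("scene").astype(float) for _ in range(6)],0).astype(np.uint8)
cv2.imwrite("pics/top5.png",A);cv2.imwrite("pics/scene5.png",B)
s=read_state();print(s["tool_pos"],s["tcp_rot"])
p=np.array([.4635,.026,.0745]);print(proj("top",p),proj("scene",p))
u,v=proj("top",p).astype(int);x,y=proj("scene",p).astype(int)
cv2.imwrite("pics/crop7.png",np.hstack([k(A,u-16,v-16,33,33,12),k(B,x-16,y-16,33,33,12)]))
E
```

```text
[0.51124996 0.28185345 0.20233407] [ 7.52476391e-01  6.58619218e-01 -7.59626043e-05 -1.68757961e-05]
[292.95555231 236.72651365] [312.67222287 175.60291296]
```

View pics/crop7.png

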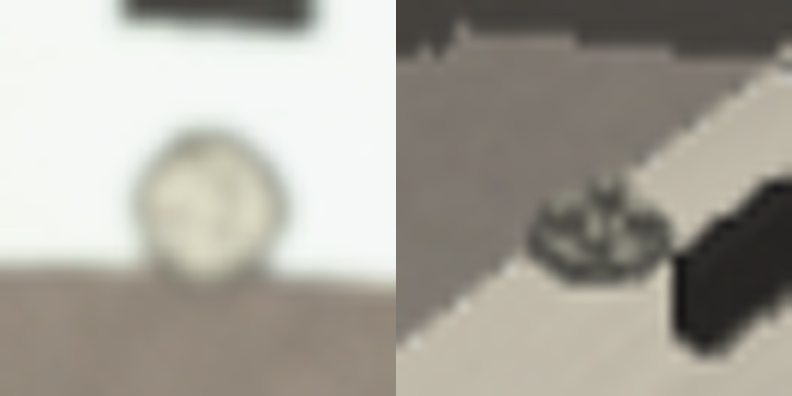

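The cover is closed. The screw's disc is centred at top pixel (293.1,236.8), against a predicted (293.0,236.7), so the screw position is confirmed. Next I'll get the slot direction from the rectified ring.

```bash
python3 - <<'E'
from h import *
C=np.array([.4627,.0261]);out=[]
for n in("top","scene"):
    im=np.mean([snapshot(n).astype(float) for _ in range(12)],0).mean(2).astype(np.float32)
    best=None
    w=np.linspace(-.018,.018,145);P=np.array([[proj(n,np.array([C[0]+x,C[1]+y,.0745])) for y in -w] for x in -w]).astype(np.float32)
    pl=cv2.remap(im,P[...,0],P[...,1],cv2.INTER_CUBIC)
    out.append(cv2.resize(cv2.normalize(pl[20:125,20:125],None,0,255,cv2.NORM_MINMAX).astype(np.uint8),(390,390)))
    th=np.radians(np.arange(0,360,2));
    for dx,dy in((0,0),(.0015,0),(-.0015,0),(0,.0015),(0,-.0015)):
        I=np.zeros(len(th))
        for r in np.arange(.006,.0105,.0005):
            q=np.array([proj(n,np.array([C[0]+dx+r*np.cos(t),C[1]+dy+r*np.sin(t),.0745])) for t in th]).astype(np.float32)
            I+=cv2.remap(im,q[:,:1],q[:,1:],cv2.INTER_CUBIC)[:,0]/9
        f=np.fft.rfft(I-I.mean())/len(th)*2
        print(n,dx,dy,"amps",np.abs(f[1:7]).round(1),"minimum at deg",round(float((np.degrees(np.angle(-f[4]))*-1/4)%90),1))
cv2.imwrite("pics/crop8.png",np.hstack(out))
E
```

```text
Traceback (most recent call last):
  File "h.py", line 8, in proj
    c=calibration(n);K=np.array(c["K"]);V=np.array(c["view"]);q=K@(V[:3,:3]@p+V[:3,3]);return q[:2]/q[2]
ValueError: time passes only in moves, steps and waits
```

```bash
sed -i 's/^def ray/from functools import lru_cache\ncalibration=lru_cache(calibration)\ndef ray/' h.py; python3 - <<'E'
from h import *
C=np.array([.4627,.0261]);out=[]
for n in("top","scene"):
    im=np.mean([snapshot(n).astype(float) for _ in range(12)],0).mean(2).astype(np.float32)
    np.save(f"{n}.npy",im)
    w=np.linspace(-.018,.018,145);P=np.array([[proj(n,np.array([C[0]+x,C[1]+y,.0745])) for y in -w] for x in -w]).astype(np.float32)
    pl=cv2.remap(im,P[...,0],P[...,1],cv2.INTER_CUBIC)
    out.append(cv2.resize(cv2.normalize(pl[20:125,20:125],None,0,255,cv2.NORM_MINMAX).astype(np.uint8),(390,390)))
    th=np.radians(np.arange(0,360,2));
    for dx,dy in((0,0),(.0015,0),(-.0015,0),(0,.0015),(0,-.0015)):
        I=np.zeros(len(th))
        for r in np.arange(.006,.0105,.0005):
            q=np.array([proj(n,np.array([C[0]+dx+r*np.cos(t),C[1]+dy+r*np.sin(t),.0745])) for t in th]).astype(np.float32)
            I+=cv2.remap(im,q[:,:1],q[:,1:],cv2.INTER_CUBIC)[:,0]/9
        f=np.fft.rfft(I-I.mean())/len(th)*2
        print(n,dx,dy,"amps",np.abs(f[1:7]).round(1),"minimum at deg",round(float((np.degrees(np.angle(-f[4]))*-1/4)%90),1))
cv2.imwrite("pics/crop8.png",np.hstack(out))
E
```

```text
top 0 0 amps [3.8 2.6 5.2 1.4 1.  0.4] minimum at deg 26.1
top 0.0015 0 amps [4.5 3.  3.9 3.  0.5 0.3] minimum at deg 24.8
top -0.0015 0 amps [2.9 2.1 5.5 0.7 0.8 0.7] minimum at deg 55.4
top 0 0.0015 amps [3.7 3.8 4.3 1.3 1.4 0.2] minimum at deg 30.3
top 0 -0.0015 amps [3.3 3.6 5.1 1.2 0.6 0.5] minimum at deg 17.7
scene 0 0 amps [ 3.6  6.4 10.3  7.6  1.9  5.6] minimum at deg 72.9
scene 0.0015 0 amps [ 6.1  3.9 13.5  4.8  5.8  1.6] minimum at deg 74.6
scene -0.0015 0 amps [10.1  6.9  9.   7.1  4.2  4. ] minimum at deg 75.0
scene 0 0.0015 amps [7.8 7.2 7.8 8.2 4.  2.9] minimum at deg 73.1
scene 0 -0.0015 amps [ 2.6 13.1 10.8  5.5  1.4  5.7] minimum at deg 74.8
```

View pics/crop8.png

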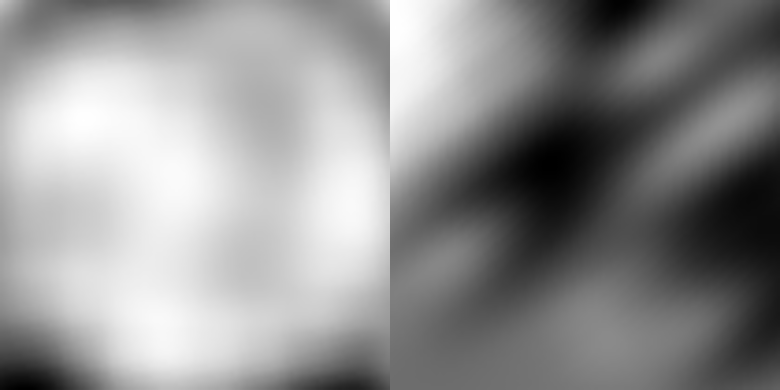

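The slot direction reads about -16° in the scene view. The faint top view gives -15 to -19°, so both agree and fall inside the expected -4.4 to -21.6° range. Next is the driver, for which I'll compute the handle axis.

```bash
python3 - <<'E'
from h import *
f=lambda u,v,x0,y0:((u+.5)/8-.5+x0,(v+.5)/8-.5+y0)
print("handle top",ray("top",f(127,180,165,200),.14),ray("top",f(190,185,165,200),.076),"stand",ray("top",f(189,186,165,200),.07))
print("scene top",ray("scene",f(607-400,98,347,110),.14),"flange",ray("scene",f(604-400,235,347,110),.076))
print("stand scene",ray("scene",f(604-400,232,347,110),.07))
s=read_state();print(s["clock"],s["tool_pos"],s["tcp_rot"])
E
```

```text
handle top [0.51299109 0.33710253 0.14      ] [0.51202536 0.33575518 0.076     ] stand [0.5117784  0.33805504 0.07      ]
scene top [0.51067426 0.33783658 0.14      ] flange [0.51840613 0.32728208 0.076     ]
stand scene [0.51261841 0.33807581 0.07      ]
24.8333 [0.51113978 0.2823502  0.20241697] [7.52197975e-01 6.58937178e-01 3.01652663e-05 3.51604936e-05]
```

Call:
{"fn": "servo_tool", "kwargs": {
  "commands": [0.07,0.001,0.03,0,0,0,0,0.07,0.001,0.055,0,0,0,0,0.07,0.001,0.055,-0.03,0,0,0,0.07,0.001,0.055,-0.07,0,0,0,0.07,0.001,0.055,-0.105,0,0,0,0.07,0.001,0.055,-0.13,0,0,0,0.07,0.001,0.055,-0.141,0,0,0,0.07,0.001,0.055,-0.141,0,0,0,0.045,0.001,0.055,-0.141,0,0,0,0.03,0.001,0.055,-0.141,0,0,0],
  "grip_force": 25
}}

```text
clock: 25.67
tool_pos: [0.5136, 0.338, 0.0636]
tcp_rot: [0.752, 0.659, 0.002, 0.001]
wrist_force: [0.0, 0.3, 0.1]
finger_gap: 0.0465
grasp_force: 0.0
```

Call:
{"fn": "servo_tool", "kwargs": {
  "commands": [0.02,0,0,0,0,0,0,0.02,0,0,0,0,0,0,0.02,0,0,0,0,0,0,0.02,0,0,0,0,0,0]
}}

```text
clock: 26.0
tool_pos: [0.5131, 0.3379, 0.0635]
tcp_rot: [0.752, 0.659, 0.002, 0.0]
wrist_force: [-1.5, 0.1, 5.7]
finger_gap: 0.0255
grasp_force: 25.9
```

Call:
{"fn": "servo_tool", "kwargs": {
  "commands": [0.06,0,0,0,0,0,0,0.07,0,0,0,0,0,0,0.07,0,0,0,0,0,0,0.07,0,0,0,0,0,0.12,0.07,0,0,0,0,0,0.24,0.07,0,0,0,0,0,0.36,0.07,0,0,0,0,0,0.48,0.07,0,0,0,0,0,0.6,0.07,0,0,0,0,0,0.72,0.07,0,0,0,0,0,0.84]
}}

```text
clock: 26.83
tool_pos: [0.5121, 0.3373, 0.0613]
tcp_rot: [0.415, 0.91, -0.0, -0.0]
wrist_force: [0.0, -0.1, -0.6]
finger_gap: 0.0699
grasp_force: 0.0
```

Call:
{"fn": "servo_tool", "kwargs": {
  "commands": [0.07,0,0,0,0,0,0.12,0.07,0,0,0,0,0,0.24,0.07,0,0,0,0,0,0.36,0.07,0,0,0,0,0,0.48,0.07,0,0,0,0,0,0.6,0.07,0,0,0,0,0,0.72,0.07,0,0,0,0,0,0.731,0.07,0,0,0,0,0,0.731,0.04,0,0,0,0,0,0.731,0.02,0,0,0,0,0,0.731]
}}

```text
clock: 27.67
tool_pos: [0.5121, 0.3373, 0.0614]
tcp_rot: [0.067, 0.998, 0.0, -0.0]
wrist_force: [-0.0, 0.4, -0.7]
finger_gap: 0.0467
grasp_force: 0.0
```

Call:
{"fn": "servo_tool", "kwargs": {
  "commands": [0.02,0,0,0,0,0,0,0.02,0,0,0,0,0,0,0.02,0,0,0,0,0,0,0.02,0,0,0,0,0,0,0.02,0,0,0,0,0,0],
  "grip_force": 60
}}

```text
clock: 28.08
tool_pos: [0.5122, 0.3374, 0.0615]
tcp_rot: [0.066, 0.998, 0.0, 0.0]
wrist_force: [0.5, 0.2, 1.4]
finger_gap: 0.0254
grasp_force: 59.1
```

Call:
{"fn": "servo_tool", "kwargs": {
  "commands": [0.02,0,0,0.01,0,0,0,0.02,0,0,0.025,0,0,0,0.02,0,0,0.045,0,0,0,0.02,0,0,0.07,0,0,0,0.02,0,0,0.1,0,0,0,0.02,0,0,0.125,0,0,0,0.02,-0.004,-0.025,0.125,0,0,0,0.02,-0.01,-0.06,0.125,0,0,-0.05,0.02,-0.016,-0.1,0.125,0,0,-0.1,0.02,-0.022,-0.14,0.125,0,0,-0.164]
}}

```text
clock: 28.92
tool_pos: [0.4893, 0.1962, 0.1869]
tcp_rot: [0.148, 0.989, 0.0, 0.0]
wrist_force: [0.8, -0.2, -1.0]
finger_gap: 0.0253
grasp_force: 59.3
```

Call:
{"fn": "servo_tool", "kwargs": {
  "commands": [0.02,-0.007,-0.04,0,0,0,0,0.02,-0.014,-0.08,0,0,0,0,0.02,-0.02,-0.115,0,0,0,0,0.02,-0.024,-0.145,0,0,0,0,0.02,-0.027,-0.165,0,0,0,0,0.02,-0.0279,-0.1715,0,0,0,0,0.02,-0.0279,-0.1715,-0.02,0,0,0,0.02,-0.0279,-0.1715,-0.035,0,0,0,0.02,-0.0279,-0.1715,-0.045,0,0,0,0.02,-0.0279,-0.1715,-0.045,0,0,0]
}}

```text
clock: 29.75
tool_pos: [0.4609, 0.0265, 0.1399]
tcp_rot: [0.147, 0.989, 0.0, -0.002]
wrist_force: [-0.3, -0.0, -1.4]
finger_gap: 0.0252
grasp_force: 59.5
```

```bash
python3 - <<'E'
from h import *
k=lambda im,x,y,w,h,f:cv2.resize(im[y:y+h,x:x+w],None,fx=f,fy=f,interpolation=cv2.INTER_CUBIC)
b=snapshot("scene");cv2.imwrite("pics/scene6.png",b);s=read_state();print(s["tool_pos"],s["tcp_rot"])
cv2.imwrite("pics/crop9.png",k(b,272,110,80,80,7)[:,:560])
E
```

```text
[0.46166236 0.02642523 0.14103025] [ 1.47228276e-01  9.89102022e-01  1.24131401e-04 -1.00469527e-03]
```

View pics/crop9.png

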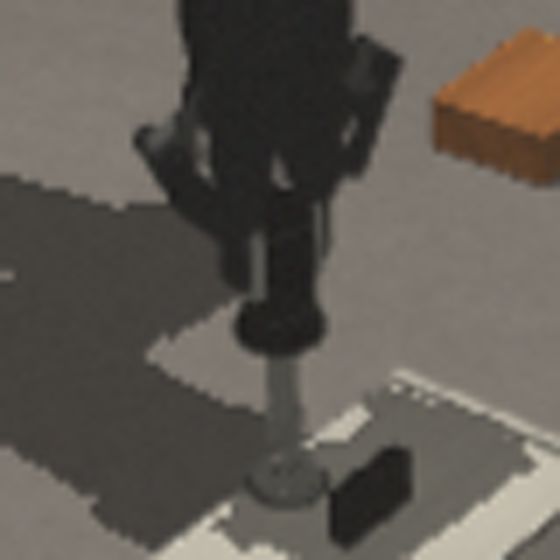

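The driver hangs upright directly above the screw head: shaft at crop (283,400), head at (287,478). Now I'll lower it gently.

Call:
{"fn": "servo_tool", "kwargs": {
  "commands": [0.02,0.0003,-0.0003,-0.006,0,0,0,0.02,0.0003,-0.0003,-0.01,0,0,0,0.02,0.0003,-0.0003,-0.012,0,0,0,0.02,0.0003,-0.0003,-0.014,0,0,0,0.02,0.0003,-0.0003,-0.015,0,0,0,0.02,0.0003,-0.0003,-0.016,0,0,0,0.02,0.0003,-0.0003,-0.017,0,0,0,0.02,0.0003,-0.0003,-0.018,0,0,0,0.02,0.0003,-0.0003,-0.018,0,0,0]
}}

```text
clock: 30.55
tool_pos: [0.4625, 0.0255, 0.1233]
tcp_rot: [0.147, 0.989, 0.0, -0.0]
wrist_force: [-0.2, 0.2, -1.7]
finger_gap: 0.0249
grasp_force: 59.5
```

Call:
{"fn": "servo_tool", "kwargs": {
  "commands": [0.02,0,0,-0.001,0,0,0,0.02,0,0,-0.002,0,0,0,0.02,0,0,-0.003,0,0,0,0.02,0,0,-0.003,0,0,0]
}}

```text
clock: 30.88
tool_pos: [0.4624, 0.0255, 0.1202]
tcp_rot: [0.147, 0.989, 0.0, -0.0]
wrist_force: [-0.2, 0.5, -1.9]
finger_gap: 0.0253
grasp_force: 59.5
```

Call:
{"fn": "servo_tool", "kwargs": {
  "commands": [0.02,0,0,-0.001,0,0,0,0.02,0,0,-0.002,0,0,0,0.02,0,0,-0.002,0,0,0]
}}

```text
clock: 31.13
tool_pos: [0.4624, 0.0256, 0.1182]
tcp_rot: [0.147, 0.989, 0.0, -0.0]
wrist_force: [-0.5, -0.6, -1.5]
finger_gap: 0.0253
grasp_force: 59.5
```

Call:
{"fn": "servo_tool", "kwargs": {
  "commands": [0.02,0,0,-0.0005,0,0,0,0.02,0,0,-0.001,0,0,0,0.02,0,0,-0.0015,0,0,0,0.02,0,0,-0.002,0,0,0,0.02,0,0,-0.002,0,0,0]
}}

```text
clock: 31.55
tool_pos: [0.4626, 0.0255, 0.1166]
tcp_rot: [0.147, 0.989, 0.0, 0.0]
wrist_force: [0.4, -0.2, 0.8]
finger_gap: 0.0257
grasp_force: 59.8
```

```bash
python3 -c "
from h import *
s=read_state();print(s['tool_pos'],s['wrist_force'],s['moment'])"
```

```text
[0.46263423 0.02554992 0.11661159] [ 0.35196307 -0.21596857  0.76406836] [0.0184087  0.13379081 0.0362625 ]
```

The driver seated at the slot bottom (reported z 0.1166, predicted 0.1165) with no side force. Turning clockwise.

Call:
{"fn": "servo_tool", "kwargs": {
  "commands": [0.02,0,0,0,0,0,-0.1,0.02,0,0,-0.0002,0,0,-0.2,0.02,0,0,-0.0003,0,0,-0.3,0.02,0,0,-0.0005,0,0,-0.4,0.02,0,0,-0.0006,0,0,-0.5,0.02,0,0,-0.0007,0,0,-0.6,0.02,0,0,-0.0008,0,0,-0.7,0.02,0,0,-0.001,0,0,-0.8,0.02,0,0,-0.0011,0,0,-0.9,0.02,0,0,-0.0012,0,0,-1.0]
}}

```text
clock: 32.38
tool_pos: [0.4622, 0.0264, 0.1155]
tcp_rot: [0.605, 0.796, 0.001, -0.001]
wrist_force: [-0.9, 3.9, 2.3]
finger_gap: 0.0255
grasp_force: 60.0
```

```bash
python3 -c "
from h import *
s=read_state();print(s['tool_pos'],s['wrist_force'],s['moment'],s['qpos'])"
```

```text
[0.46222364 0.02641484 0.11551441] [-0.85079755  3.94254661  2.33286574] [0.87372172 0.40025384 0.10015823] [-1.09818451e-01  3.18190562e-01  1.80669460e+00  1.73338144e-03
  1.01715867e+00 -3.80751315e-01]
```

Call:
{"fn": "servo_tool", "kwargs": {
  "commands": [0.02,0,0.0006,-0.0001,0,0,-0.1,0.02,0,0.0006,-0.0002,0,0,-0.2,0.02,0,0.0006,-0.0003,0,0,-0.3,0.02,0,0.0006,-0.0005,0,0,-0.4,0.02,0,0.0006,-0.0006,0,0,-0.5,0.02,0,0.0006,-0.0007,0,0,-0.6,0.02,0,0.0006,-0.0008,0,0,-0.7,0.02,0,0.0006,-0.001,0,0,-0.8,0.02,0,0.0006,-0.0011,0,0,-0.9,0.02,0,0.0006,-0.0012,0,0,-1.0]
}}

```text
clock: 33.22
tool_pos: [0.4627, 0.0268, 0.1144]
tcp_rot: [0.913, 0.408, 0.001, -0.0]
wrist_force: [-1.1, 2.8, 2.3]
finger_gap: 0.0253
grasp_force: 59.9
```

```bash
python3 -c "
from h import *
s=read_state();print(s['tool_pos'],s['wrist_force'],s['moment'],s['tcp_rot'])"
```

```text
[0.46269279 0.02679058 0.11437516] [-1.05692748  2.7681091   2.27855756] [0.61246771 0.06294119 0.06821789] [ 9.12927670e-01  4.08120915e-01  5.21304247e-04 -3.41116620e-04]
```

Call:
{"fn": "servo_tool", "kwargs": {
  "commands": [0.02,0,0.0004,-0.0001,0,0,-0.1,0.02,0,0.0004,-0.0002,0,0,-0.2,0.02,0,0.0004,-0.0003,0,0,-0.3,0.02,0,0.0004,-0.0005,0,0,-0.4,0.02,0,0.0004,-0.0006,0,0,-0.5,0.02,0,0.0004,-0.0007,0,0,-0.6,0.02,0,0.0004,-0.0008,0,0,-0.7,0.02,0,0.0004,-0.001,0,0,-0.8,0.02,0,0.0004,-0.001,0,0,-0.85,0.02,0,0.0004,-0.001,0,0,-0.85]
}}

```text
clock: 34.05
tool_pos: [0.4631, 0.0266, 0.1134]
tcp_rot: [1.0, -0.003, 0.001, -0.0]
wrist_force: [0.3, 1.4, 0.7]
finger_gap: 0.0254
grasp_force: 59.7
```

Call:
{"fn": "servo_tool", "kwargs": {
  "commands": [0.02,0,0,-0.0001,0,0,-0.04,0.02,0,0,-0.0001,0,0,-0.08,0.02,0,0,-0.0002,0,0,-0.12,0.02,0,0,-0.0002,0,0,-0.12,0.02,0,0,-0.0002,0,0,-0.12]
}}

```text
clock: 34.47
tool_pos: [0.4631, 0.0265, 0.1132]
tcp_rot: [0.998, -0.061, 0.001, 0.0]
wrist_force: [0.3, 0.9, 3.1]
finger_gap: 0.0254
grasp_force: 59.8
```

```bash
python3 -c "
from h import *
s=read_state();print(s['tool_pos'],s['wrist_force'],s['moment'],s['tcp_rot'])"
```

```text
[0.46309258 0.02651403 0.11317169] [0.32282012 0.85008363 3.12705102] [ 0.13686269 -0.23667518  0.00726322] [ 9.98142463e-01 -6.09193805e-02  6.71706594e-04  2.79397879e-05]
```

Call:
{"fn": "servo_tool", "kwargs": {
  "commands": [0.02,0,0,-0.0001,0,0,-0.04,0.02,0,0,-0.0001,0,0,-0.08,0.02,0,0,-0.0002,0,0,-0.12,0.02,0,0,-0.0002,0,0,-0.16,0.02,0,0,-0.0002,0,0,-0.2,0.02,0,0,-0.0002,0,0,-0.2]
}}

```text
clock: 34.97
tool_pos: [0.4631, 0.0264, 0.113]
tcp_rot: [0.987, -0.161, 0.001, 0.0]
wrist_force: [1.2, -0.3, 3.1]
finger_gap: 0.0254
grasp_force: 60.0
```

```bash
python3 -c "
from h import *
s=read_state();print(s['tool_pos'],s['wrist_force'],s['moment'],s['tcp_rot'],s['effort'])"
```

```text
[0.46313802 0.02639806 0.11298341] [ 1.21353848 -0.32473846  3.07277667] [-3.80521677e-04 -2.96423526e-01  4.30512890e-01] [ 9.87009817e-01 -1.60658162e-01  7.41314357e-04  1.64704264e-04] [ -0.46213671 -37.10904837 -19.26904321   0.20421232   0.48829336
   1.05027493]
```

Call:
{"fn": "servo_tool", "kwargs": {
  "commands": [0.02,0,0,0,0,0,-0.02,0.02,0,0,0,0,0,-0.04,0.02,0,0,0,0,0,-0.06,0.02,0,0,0,0,0,-0.06]
}}

```text
clock: 35.3
tool_pos: [0.4631, 0.0264, 0.1129]
tcp_rot: [0.982, -0.191, 0.001, 0.0]
wrist_force: [2.6, -0.5, 5.1]
finger_gap: 0.0254
grasp_force: 60.4
```

```bash
python3 -c "
from h import *
s=read_state();print(s['tool_pos'],s['wrist_force'],s['moment'],s['tcp_rot'])"
```

```text
[0.4630697  0.026421   0.11292478] [ 2.59299067 -0.46458016  5.0817257 ] [-0.07727394 -0.50607654  1.02774614] [ 9.81616907e-01 -1.90860655e-01  6.56422892e-04  1.63079485e-04]
```

Fully tight: 1 N·m against the stop. I'll ease off, withdraw, and return the driver.

Call:
{"fn": "servo_tool", "kwargs": {
  "commands": [0.02,0,0,0.0005,0,0,0.05,0.02,0,0,0.0005,0,0,0.1,0.02,0,0,0.001,0,0,0.14,0.02,0,0,0.004,0,0,0.14,0.02,0,0,0.01,0,0,0.14,0.02,0,0,0.025,0,0,0.14,0.02,0,0,0.05,0,0,0.14,0.02,0,0,0.08,0,0,0.14,0.02,0.002,0.015,0.08,0,0,0.14,0.02,0.008,0.05,0.08,0,0,0.14]
}}

```text
clock: 36.13
tool_pos: [0.4703, 0.0746, 0.1944]
tcp_rot: [0.992, -0.125, 0.0, 0.001]
wrist_force: [2.6, -0.2, -2.4]
finger_gap: 0.0256
grasp_force: 59.6
```

```bash
python3 -c "
from h import *
s=read_state();print(s['tool_pos'],s['wrist_force'],s['tcp_rot'])"
```

```text
[0.47027977 0.07461906 0.19442221] [ 2.57063512 -0.1951787  -2.3561006 ] [ 9.92195861e-01 -1.24686778e-01  4.62438009e-04  6.06269802e-04]
```

Call:
{"fn": "servo_tool", "kwargs": {
  "commands": [0.02,0.006,0.035,0,0,0,0.05,0.02,0.012,0.075,0,0,0,0.117,0.02,0.018,0.115,0,0,0,0.117,0.02,0.025,0.155,0,0,0,0.117,0.02,0.031,0.195,0,0,0,0.117,0.02,0.037,0.23,0,0,0,0.117,0.02,0.041,0.252,0,0,0,0.117,0.02,0.0415,0.261,0,0,0,0.117,0.02,0.0415,0.261,0,0,0,0.117,0.02,0.0415,0.261,0,0,0,0.117]
}}

```text
clock: 36.97
tool_pos: [0.5111, 0.3366, 0.1921]
tcp_rot: [0.998, -0.064, -0.001, 0.001]
wrist_force: [-0.4, 0.2, -2.0]
finger_gap: 0.0256
grasp_force: 59.7
```

Call:
{"fn": "servo_tool", "kwargs": {
  "commands": [0.02,0.001,0.0006,-0.025,0,0,0,0.02,0.001,0.0006,-0.05,0,0,0,0.02,0.001,0.0006,-0.07,0,0,0,0.02,0.001,0.0006,-0.09,0,0,0,0.02,0.001,0.0006,-0.105,0,0,0,0.02,0.001,0.0006,-0.116,0,0,0,0.02,0.001,0.0006,-0.123,0,0,0,0.02,0.001,0.0006,-0.126,0,0,0,0.02,0.001,0.0006,-0.128,0,0,0,0.02,0.001,0.0006,-0.128,0,0,0]
}}

```text
clock: 37.8
tool_pos: [0.5134, 0.338, 0.0651]
tcp_rot: [0.998, -0.064, 0.0, -0.0]
wrist_force: [0.7, -0.7, -0.6]
finger_gap: 0.0254
grasp_force: 59.7
```

Call:
{"fn": "servo_tool", "kwargs": {
  "commands": [0.02,0,0,-0.001,0,0,0,0.02,0,0,-0.002,0,0,0,0.02,0,0,-0.002,0,0,0]
}}

```text
clock: 38.05
tool_pos: [0.5132, 0.3383, 0.063]
tcp_rot: [0.998, -0.063, 0.0, -0.0]
wrist_force: [-0.3, 0.1, -1.8]
finger_gap: 0.0252
grasp_force: 59.7
```

Call:
{"fn": "servo_tool", "kwargs": {
  "commands": [0.02,0,0,-0.0005,0,0,0,0.02,0,0,-0.001,0,0,0,0.02,0,0,-0.0015,0,0,0,0.02,0,0,-0.002,0,0,0,0.02,0,0,-0.002,0,0,0]
}}

```text
clock: 38.47
tool_pos: [0.5131, 0.3382, 0.0615]
tcp_rot: [0.998, -0.064, 0.0, -0.0]
wrist_force: [-2.3, -0.4, 4.0]
finger_gap: 0.0252
grasp_force: 60.5
```

Flange on the stand. Release, rise, and check.

Call:
{"fn": "servo_tool", "kwargs": {
  "commands": [0.035,0,0,0,0,0,0,0.05,0,0,0,0,0,0,0.06,0,0,0,0,0,0,0.06,0,0,0.02,0,0,0,0.06,0,0,0.05,0,0,0,0.06,0,0,0.09,0,0,0,0.06,0,0,0.13,0,0,0,0.06,-0.03,-0.02,0.15,0,0,0,0.06,-0.06,-0.04,0.15,0,0,0,0.06,-0.09,-0.06,0.15,0,0,0]
}}

```text
clock: 39.3
tool_pos: [0.4228, 0.2779, 0.2118]
tcp_rot: [0.998, -0.063, 0.002, -0.001]
wrist_force: [-0.4, -0.0, -0.8]
finger_gap: 0.0599
grasp_force: 0.0
```

Call:
{"fn": "servo_tool", "kwargs": {
  "commands": [0.06,-0.02,-0.01,0,0,0,0,0.06,-0.02,-0.01,0,0,0,0,0.06,-0.02,-0.01,0,0,0,0,0.06,-0.02,-0.01,0,0,0,0]
}}

```text
clock: 39.63
tool_pos: [0.4039, 0.2685, 0.211]
tcp_rot: [0.998, -0.064, 0.001, -0.0]
wrist_force: [-0.1, 0.3, 1.1]
finger_gap: 0.06
grasp_force: 0.0
```

```bash
python3 - <<'E'
from h import *
b=snapshot("scene");print(read_state()["tool_pos"])
cv2.imwrite("pics/final.png",cv2.resize(b[100:300,190:430],None,fx=3,fy=3,interpolation=cv2.INTER_CUBIC)[:600])
E
```

```text
[0.40404505 0.26863358 0.21065329]
```

View pics/final.png

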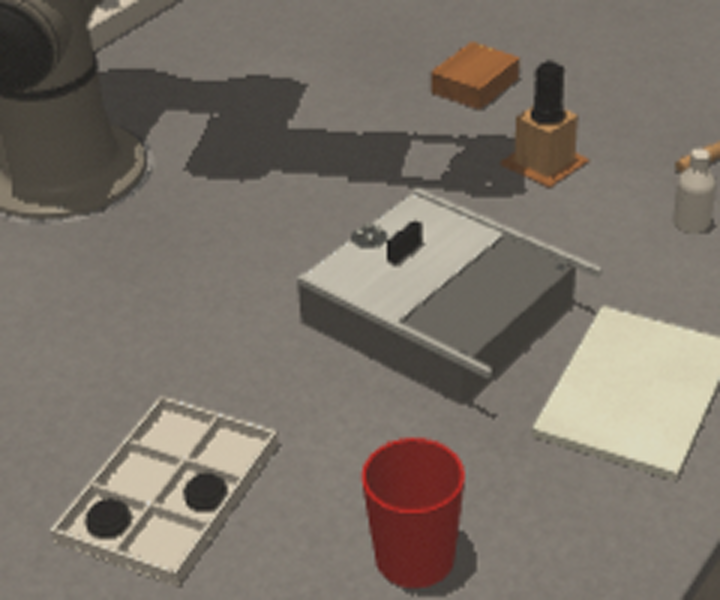

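The cover is shut, with the fin at (404,242) and the tightened screw at (369,236). The driver hangs upright at (549,95), and only the eyecups remain in the bin, at (108,517) and (205,491).

```bash
python3 -c "
from cell import *
print(hand_in())"
```

```text
the job is handed in; nothing more can be done
None
```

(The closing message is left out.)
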